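# Make up two electronics parts kits

### The job

Make up the two parts kits from the stock on the bench mat. In the two-compartment tray put the transformer in the wide compartment and the tall capacitor in the narrow one; in the three-compartment tray put the heat sink in the wide end compartment, the relay in the middle and the short capacitor in the other end. Set each part down gently, standing upright and flat on the floor of its compartment as it stands in stock, and leave the choke and the rotary switch standing where they are.

Things in the scene. Friction and masses are not known exactly. Their poses are not given: they have to be found in the camera images.
- tray_two: Fixed pale grey kit tray, 163 x 74 mm, two compartments in a row. Origin: centre of its underside, on the mat; x along the row, z up. Floor 3 mm thick; walls and divider 3 mm thick, rims 9 mm above the inner floor. Compartments, centred on y = 0, 68 mm across in y: the wide one 90 mm long, centre x = -33.5 mm; the narrow one 64 mm long, centre x = +46.5 mm.
- tray_three: Fixed pale grey kit tray, 208 x 72 mm, three compartments in a row. Origin: centre of its underside, on the mat; x along the row, z up. Floor 3 mm thick; walls and dividers 3 mm thick, rims 9 mm above the inner floor. Compartments, centred on y = 0, 66 mm across in y: wide end one 76 mm long, centre x = -63 mm; middle one 60 mm long, x = +8 mm; other end 60 mm long, x = +71 mm.
- transformer_center (a point): Centre, half-way up, of a small mains transformer, 44 mm high, 0.25 kg: dark laminated core and copper winding in an aluminium bracket. Grip the bracket sides, 50 mm apart along its x; two feet 2 mm thick reach to x = +-33 mm at the bottom; 41 mm wide in y. z is up. Like all the stock it stands on a 2 mm bench mat (top at z = 0.002), at any yaw, neighbours' centres about 0.1 m or more away.
- cap_tall_center (a point): Centre, half-way up, of the tall can capacitor: upright black cylinder with an aluminium top, 35 mm diameter, 62 mm high, z along its axis, about 75 g.
- cap_short_center (a point): Centre, half-way up, of the short can capacitor: upright black cylinder with an aluminium top, 30 mm diameter, 40 mm high, z along its axis, about 40 g.
- heatsink_center (a point): Centre, half-way up, of a bare aluminium finned heat sink standing on its base plate with the fins up: 50 mm along x (the way the fins run), 40 mm along y over the outer fins, 40 mm high, about 110 g. z is up.
- relay_center (a point): Centre, half-way up, of a plug-in relay: black base, clear box-shaped hood with the copper coil seen inside, 36 mm along x, 28 mm along y, 46 mm high, about 60 g. z is up.
- choke_center (a point): Centre, half-way up, of a toroidal choke: flat copper-wound ring lying on the mat among the stock, 46 mm diameter, 20 mm high. Not part of either kit.
- switch_center (a point): Centre, half-way up, of a rotary switch standing on its back among the stock, shaft up: black round body of 30 mm diameter, 18 mm high, with a thin pale shaft up to 44 mm. Not part of either kit.
Things that resemble listed ones, but are neither listed nor needed, are in the scene too. There is more than one size of the part that bears choke_center; the job needs the middle-sized.

How it is judged:
By the outcome, as a careful person would: the job done as asked, in the order asked, and still so for the second after the job is handed in, with the robot touching nothing.
It also fails if it takes over 138 s, if anything falls off the work surface, if the arm or the gripper's body presses on something with over 40 N, if the wrist force passes 120 N, or if a joint passes its speed limit or range.

### The arm

A 7-joint arm with a two-finger parallel gripper is mounted at the origin on the work surface. World frame = base frame: x ahead of the robot, y to its left, z up, the work surface at z = 0. Lengths are in mm, angles in degrees, forces in N, time in s.
With the tool pointing down it reaches from about 350 to 900 mm from the base axis. Payload 7.2 kg.
Tool frame: the origin (TCP) lies on the centre line of the jaws, within the pads' length; the fingertips stand 8 mm ahead of it and the grasp point (between the pads) lies 11 mm behind it; y points along the fingers, x is the direction in which the jaws open and shut, and the axes are right-handed (so a half turn about y gives the same grasp; the last joint's range is limited). The gripper opens to 85 mm and grips with 20 to 120 N. Pads are 22 mm wide; open, the fingers measure 114 mm over their backs; the gripper's body (76 mm by 85 mm) begins 54 mm behind the grasp point. The pads swing forward as they close: fully open they stand 13 mm farther back than shut.
Start: joints at [61.925, 23.554, -0.728, 91.456, 0.321, 64.991, -4.71], TCP at [255.866, -570.229, 239.297] pointing down, gripper open.
Joint ranges: [-169.25, 169.25], [-16.82, 113.86], [-84.01, 82.57], [7.8, 145.47], [-59.2, 239.2], [7.22, 106.19], [-163.78, 163.78]. Speed limits (degrees/s): [136.94, 136.94, 172.46, 172.46, 180, 180, 180].

### API

Orientations are given as [roll, pitch, yaw] about the fixed x, y, z axes, in that order (R = Rz(yaw) Ry(pitch) Rx(roll)).
In Python, from plant import bot gives the robot as it stands. Calls block until the motion is done:
- bot.movep(position, orientation): joint-space move of the TCP to a pose.
- bot.servo_line(position, rotation=None, speed=150, force_limit=None): straight line of the TCP; rotation=None keeps the orientation; speed is the mean speed in mm/s. With force_limit (N) it stops when the force on the tool has changed by that much, and returns True; else False.
- bot.move_j(angles): joint-space move.
- bot.gripper_to(opening, strength=None): finger opening in mm; strength is the grip in N (None keeps the last); returns when the fingers have stopped.
- bot.wait(seconds).
- bot.solve_ik(position, orientation): joint angles nearest the present ones, or None.
- bot.capture(name): name is "scene" or "top" or "wrist"; returns the picture (480x640x3 uint8, red, green, blue); there is no depth.
- bot.calibration(name): a dict with "fovy" (degrees; the focal length in pixels is half the picture's height over the tangent of half this angle, whatever the lens; pixels are square), "cx", "cy" (the principal point, pixels), "cam_to_world" (4x4, takes a point from camera to world coordinates); the wrist camera has in their place "hand_eye" (4x4, takes a point from camera to tool coordinates, whose origin is the TCP and whose axes are the tool frame's). Camera axes: x right, y down, z forward; pixel columns grow to the right and rows downward; lengths in mm; the calibration is good to about 2 mm. A picture is of the moment at which its call begins: read the wrist's pose just before it. calibration takes no time and is no camera call.
A pose or a line that the arm cannot do raises bot.IKError and nothing moves.
- bot.sign_off(): hands the job in, once; it reports no verdict.
Readings, each from a call of its own:
- bot.read_t(): time.
- bot.read_qpos(): joint angles.
- bot.read_qd(): joint speeds.
- bot.read_joint_torque(): joint torques, N m.
- bot.read_tool_pos(): TCP position.
- bot.read_eef_rot(): TCP orientation.
- bot.read_force(): force on the tool from outside, world axes, zero at the start.
- bot.read_wrist_torque(): the same for the moment, N m.
- bot.read_gripper_width(): finger opening in mm.
Only numpy, scipy, OpenCV 4.12 (cv2) and the standard library are available. Lean on these libraries where they do the work, as an engineer would, in place of code of your own. Each camera call takes 0.05 s, during which the arm holds its last target.

## Working session

There is one attempt and no reset: what is moved stays moved. The work goes in short steps, each a Python script; the robot and the scene stay as the last script left them, time stands still between calls to the robot, and variables do not carry over. Pictures are saved under pics/ and viewed, and the job is handed in when it is done.

```bash
ls; mkdir -p pics
cat > h.py <<'E'
import numpy as np, cv2
from plant import bot
def save(n,im): cv2.imwrite('pics/'+n+'.png',im[:,:,::-1])
E
python3 - <<'E'
from h import *
for n in ("scene","top"):
    save(n+'0',bot.capture(n)); print(n,bot.calibration(n))
print(bot.calibration("wrist"), bot.read_t(), bot.read_tool_pos(), bot.read_eef_rot())
save('wrist0',bot.capture('wrist'))
E
```

```text
pics
scene {'fovy': 44.2077400868648, 'cx': 328.9795656744203, 'cy': 235.83078321326175, 'cam_to_world': array([[-3.30654029e-01,  6.80032670e-01, -6.54387867e-01,
         1.25852403e+03],
       [ 9.43642985e-01,  2.27688693e-01, -2.40199449e-01,
         2.73542729e+02],
       [-1.43467548e-02, -6.96931436e-01, -7.16994243e-01,
         8.41491897e+02],
       [ 0.00000000e+00,  0.00000000e+00,  0.00000000e+00,
         1.00000000e+00]])}
top {'fovy': 51.830739031714224, 'cx': 319.0495905278463, 'cy': 238.08116218870754, 'cam_to_world': array([[-2.56425060e-02, -9.94688007e-01,  9.96906721e-02,
         4.52532718e+02],
       [-9.99670609e-01,  2.54083634e-02, -3.61784332e-03,
         1.79952630e+01],
       [ 1.06564853e-03, -9.97506055e-02, -9.95011900e-01,
         8.62242756e+02],
       [ 0.00000000e+00,  0.00000000e+00,  0.00000000e+00,
         1.00000000e+00]])}
{'fovy': 71.64125184701754, 'cx': 317.4791019029045, 'cy': 232.89205062971044, 'hand_eye': array([[ 9.99999878e-01, -1.05366717e-04,  4.82274699e-04,
         7.07323305e-02],
       [-4.92849552e-04, -2.68734540e-01,  9.63214153e-01,
        -1.35315881e+02],
       [ 2.81131562e-05, -9.63214273e-01, -2.68734560e-01,
         6.75766390e+01],
       [ 0.00000000e+00,  0.00000000e+00,  0.00000000e+00,
         1.00000000e+00]])} 0.1 [ 255.70052569 -569.82148942  238.52789037] [-9.00042537e+01  8.31721854e-02 -6.58282948e+01]
```

View pics/scene0.png

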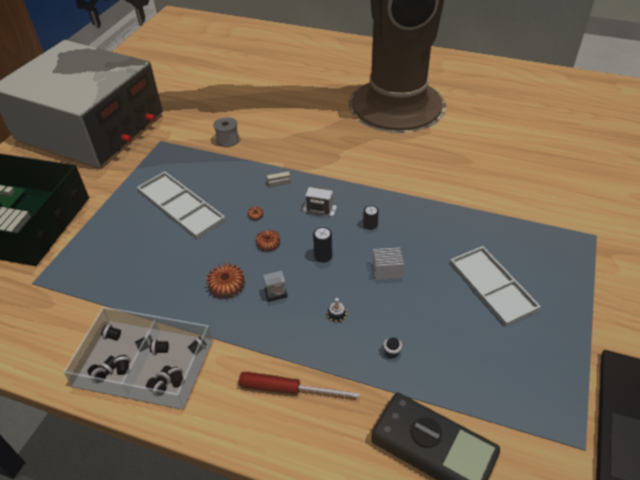

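View pics/top0.png

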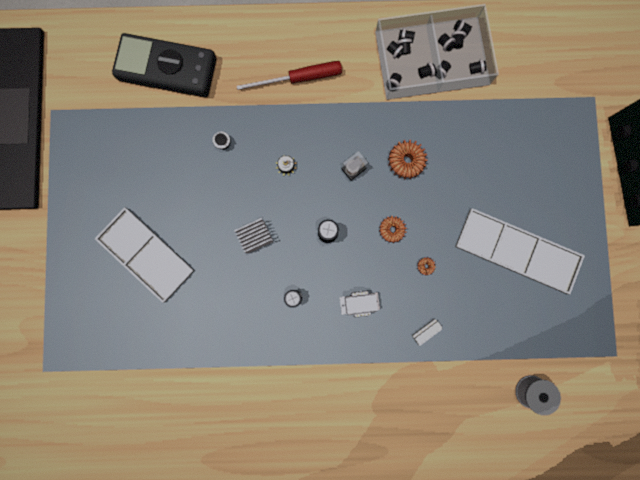

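View pics/wrist0.png

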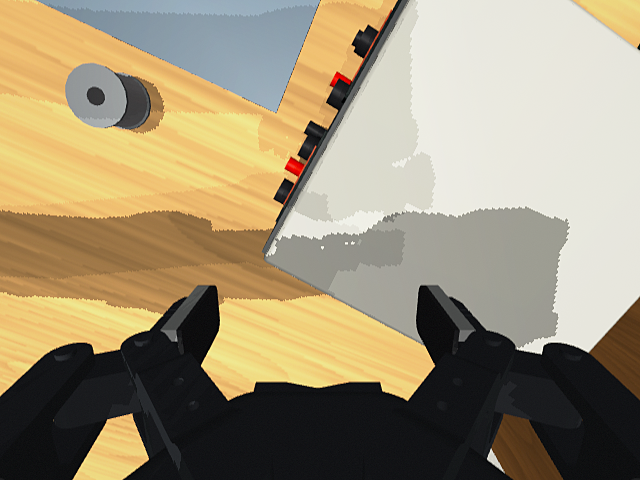

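The top view has the transformer at (360,303), tall cap at (328,230), short cap at (292,298), heat sink at (256,236), relay at (355,165), middle choke at (392,229) and switch at (286,163). tray_two is on the left around (145,254) and tray_three on the right around (520,250). In the wrist picture the fingers are centred at column ~318, which doesn't fit the hand-eye's 70.7 mm x offset. I'll check that against the mat corner, which both cameras can see.

```bash
cat >> h.py <<'E'
from scipy.spatial.transform import Rotation as Rn
def ray(name,uv,pose=None,hx=None):
    c=bot.calibration(name); f=240/np.tan(np.radians(c['fovy'])/2)
    uv=np.atleast_2d(uv).astype(float)
    d=np.c_[(uv[:,0]-c['cx'])/f,(uv[:,1]-c['cy'])/f,np.ones(len(uv))]
    if name=='wrist':
        p,r=pose; T=np.eye(4); T[:3,:3]=Rn.from_euler('xyz',r,degrees=True).as_matrix(); T[:3,3]=p
        H=c['hand_eye'].copy()
        if hx is not None: H[0,3]=hx
        T=T@H
    else: T=c['cam_to_world']
    return T[:3,3], d@T[:3,:3].T
def onz(name,uv,z,pose=None,hx=None):
    o,d=ray(name,uv,pose,hx); return o+d*((z-o[2])/d[:,2])[:,None]
def proj(name,P):
    c=bot.calibration(name); f=240/np.tan(np.radians(c['fovy'])/2)
    q=(np.linalg.inv(c['cam_to_world'])@np.c_[np.atleast_2d(P),np.ones(len(np.atleast_2d(P)))].T)[:3].T
    return np.c_[c['cx']+f*q[:,0]/q[:,2],c['cy']+f*q[:,1]/q[:,2]]
E
python3 - <<'E'
from h import *
np.set_printoptions(precision=1,suppress=True)
print('top corner',onz('top',[(617,356)],2))
p=(bot.read_tool_pos(),bot.read_eef_rot())
for hx in (None,0.): print(hx,onz('wrist',[(277,111)],2,p,hx))
# spool top centre: top px (543,397), wrist (96,96), height unknown ~40
for z in (0,20,40): print(z,onz('top',[(543,397)],z),onz('wrist',[(96,96)],z,p),onz('wrist',[(96,96)],z,p,0.))
print('scene vs top: tray corner')
print(onz('scene',[(596,235),(586,469)],2),onz('top',[(46,370),(52,109)],2))
a=cv2.imread('pics/top0.png')
save('topz',cv2.resize(a[100:320,90:300],None,fx=2.7,fy=2.7,interpolation=cv2.INTER_CUBIC)[:,:,::-1])
save('topz2',cv2.resize(a[130:350,300:600],None,fx=2.6,fy=2.6,interpolation=cv2.INTER_CUBIC)[:,:,::-1])
E
```

```text
top corner [[ 323.1 -489.4    2. ]]
None [[ 326.8 -491.2    2. ]]
0.0 [[ 326.8 -491.1    2. ]]
0 [[ 257.7 -358.9    0. ]] [[ 262.9 -312.3   -0. ]] [[ 262.9 -312.2    0. ]]
20 [[ 262.2 -350.1   20. ]] [[ 265.8 -324.6   20. ]] [[ 265.8 -324.5   20. ]]
40 [[ 266.7 -341.4   40. ]] [[ 268.7 -336.9   40. ]] [[ 268.7 -336.8   40. ]]
scene vs top: tray corner
[[323.5 489.5   2. ]
 [812.9 492.3   2. ]] [[324.8 485.7   2. ]
 [783.9 488.5   2. ]]
```

View pics/topz.png

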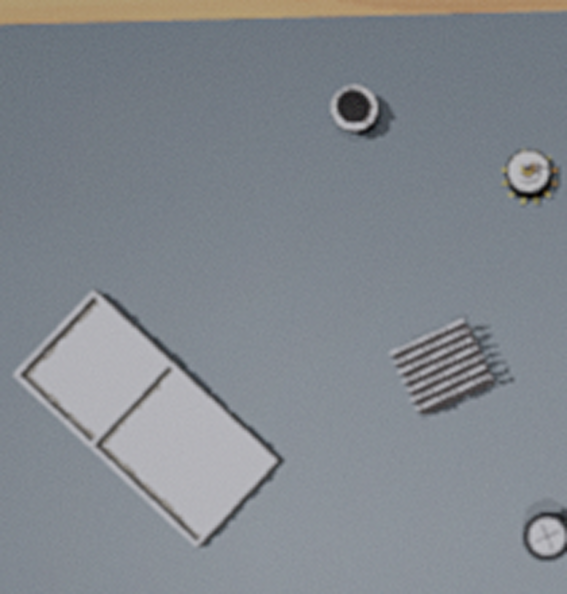

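View pics/topz2.png

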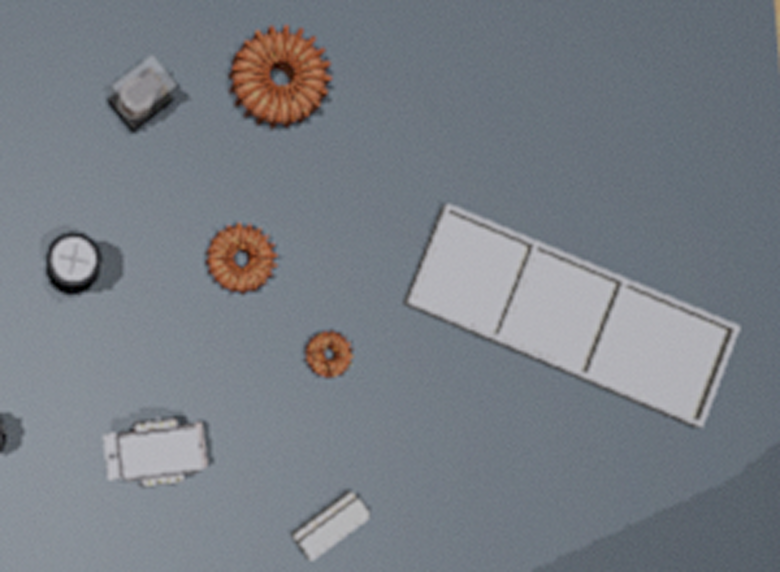

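Run:
```python
from h import *
np.set_printoptions(precision=1,suppress=True)
a=cv2.imread('pics/top0.png'); 
hsv=cv2.cvtColor(a,cv2.COLOR_BGR2HSV)
def comp(name,c,r,thr,z):
    x,y=c; m=np.zeros(a.shape[:2],np.uint8)
    g=a.min(axis=2)
    m[y-r:y+r,x-r:x+r]=(g[y-r:y+r,x-r:x+r]>thr)*255
    m=cv2.morphologyEx(m,cv2.MORPH_CLOSE,np.ones((3,3)))
    cs,_=cv2.findContours(m,cv2.RETR_EXTERNAL,cv2.CHAIN_APPROX_NONE)
    k=max(cs,key=cv2.contourArea)
    W=onz('top',k.reshape(-1,2),z)[:,:2].astype(np.float32)
    rect=cv2.minAreaRect(W); (cc,rr)=cv2.minEnclosingCircle(W)
    print(name,'rect c',np.array(rect[0]),'size',np.array(rect[1]),'ang %.1f'%rect[2],'corners',cv2.boxPoints(rect).tolist() and cv2.boxPoints(rect).astype(int).tolist(),'circ r %.1f'%rr, 'scene px',proj('scene',[*rect[0],z])[0])
g=a.min(axis=2); print(g[200,200],g[303,360],g[230,328],g[255,150],g[250,500],g[163,286],g[141,230])
comp('transf',(360,303),30,130,46)
comp('tall',(328,230),16,120,64)
comp('short',(292,298),16,120,42)
comp('heat',(256,236),28,130,42)
comp('relay',(355,165),20,120,48)
comp('tray2',(145,254),60,140,14)
comp('tray3',(520,250),70,140,14)
```

```text
126 180 155 178 179 70 61
transf rect c [426.9 -44.1] size [88.1 96. ] ang 88.5 corners [[377, -86], [473, -89], [476, -1], [380, 1]] circ r 62.9 scene px [322.3 194.4]
tall rect c [546.3   0.9] size [50.6 50.8] ang 88.5 corners [[520, -23], [571, -25], [572, 25], [521, 26]] circ r 35.8 scene px [323.2 233.4]
short rect c [437.5  63. ] size [51.4 50.8] ang 88.5 corners [[411, 37], [462, 36], [463, 88], [412, 89]] circ r 36.1 scene px [371.9 210.9]
heat rect c [542.  121.2] size [92.9 92.3] ang 88.5 corners [[494, 75], [586, 73], [589, 166], [497, 168]] circ r 64.9 scene px [386.3 255.1]
relay rect c [660.8 -48.6] size [25.6 35. ] ang 37.2 corners [[640, -42], [661, -70], [681, -54], [660, -26]] circ r 19.5 scene px [274.9 277.5]
tray2 rect c [494.6 296.4] size [229.9  85.7] ang 48.8 corners [[386, 238], [451, 181], [602, 354], [537, 411]] circ r 116.9 scene px [484.4 269.7]
tray3 rect c [ 507.4 -331. ] size [208.7  72.8] ang 65.3 corners [[430, -410], [496, -440], [584, -251], [517, -220]] circ r 109.7 scene px [180.  201.4]
```

Run:
```python
from h import *
np.set_printoptions(precision=1,suppress=True)
a=cv2.imread('pics/top0.png'); g=a.astype(int); 
sat=cv2.cvtColor(a,cv2.COLOR_BGR2HSV)[:,:,1]
print(a[200,200],a[303,360],a[255,150],a[230,328],a[236,256],a[300,330])
def comp(name,c,r,z,thr=28):
    x,y=c; m=np.zeros(a.shape[:2],np.uint8)
    d=(g[:,:,0]-g[:,:,2])  # blue-red: mat is bluish
    bright=(d<thr-15)&(a[:,:,2]>125)
    m[y-r:y+r,x-r:x+r]=bright[y-r:y+r,x-r:x+r]*255
    m=cv2.morphologyEx(m,cv2.MORPH_CLOSE,np.ones((3,3)))
    cs,_=cv2.findContours(m,cv2.RETR_EXTERNAL,cv2.CHAIN_APPROX_NONE)
    k=max(cs,key=cv2.contourArea)
    W=onz('top',k.reshape(-1,2),z)[:,:2].astype(np.float32)
    rect=cv2.minAreaRect(W); (cc,rr)=cv2.minEnclosingCircle(W)
    print(name,'rect c',np.array(rect[0]),'size',np.array(rect[1]),'ang %.1f'%rect[2],'circ',np.array(cc),'r %.1f'%rr, 'scene px',proj('scene',[*rect[0],z])[0])
comp('transf',(360,303),30,46)
comp('tall',(328,230),16,64)
comp('short',(292,298),16,42)
comp('heat',(256,236),28,42)
comp('relay',(355,165),20,48)
comp('tray2',(145,254),60,14)
comp('tray3',(520,250),70,14)
```

```text
[144 135 126] [184 180 180] [184 179 178] [159 155 155] [131 126 128] [149 143 137]
transf rect c [424.8 -45.3] size [42.6 68.6] ang 7.2 circ [425.  -45.3] r 36.4 scene px [322.1 193.6]
tall rect c [547.    0.1] size [26.  26.2] ang 88.5 circ [546.7   0.3] r 13.9 scene px [322.7 233.5]
short rect c [435.8  61.3] size [21.4 21.3] ang 88.9 circ [436.2  62. ] r 11.4 scene px [371.3 210.1]
heat rect c [543.8 126.6] size [42.1 51.3] ang 23.9 circ [543.1 126.1] r 31.9 scene px [388.9 256.5]
relay rect c [660.2 -48.4] size [25.1 33.7] ang 35.9 circ [661.1 -48.6] r 18.7 scene px [275.1 277.3]
tray2 rect c [516.8 318.7] size [165.4  77.9] ang 45.9 circ [517.7 317.7] r 89.6 scene px [494.8 281.5]
tray3 rect c [ 507.5 -331.2] size [209.6  73.6] ang 65.2 circ [ 507.4 -331.1] r 109.7 scene px [179.8 201.4]
```

```bash
cat >> h.py <<'E'
np.set_printoptions(precision=1,suppress=True)
def near(psi):
    return None
def goto(x,y,z,psi,line=False,speed=150,**k):
    """psi modulo 180: choose the IK with least joint travel"""
    best=None; q0=bot.read_qpos()
    for p in (psi,psi+180,psi-180):
        if abs(p)>200: continue
        q=bot.solve_ik([x,y,z],[-90,0,p])
        if q is not None:
            q=np.array(q); c=np.abs(q-q0).max()+ (50 if abs(q[6])>150 else 0)
            if best is None or c<best[0]: best=(c,p,q)
    print('goto',x,y,z,'psi',best[1],'travel %.0f'%best[0],'j7 %.0f'%best[2][6])
    bot.movep([x,y,z],[-90,0,best[1]]); return best[1]
def pose(): return (bot.read_tool_pos(),bot.read_eef_rot())
def look(n):
    p=pose(); im=bot.capture('wrist'); save(n,im); np.savez('pics/'+n+'.npz',p=p[0],r=p[1]); print('look',n,p[0],p[1],'t',bot.read_t()); return im,p
E
python3 - <<'E'
from h import *
t=bot.read_t()
goto(424.8,-45.3,170,97.2)
print(bot.read_t()-t); look('w_tr')
E
```

```text
goto 424.8 -45.3 170 psi -82.8 travel 84 j7 -89
2.0
look w_tr [425.1 -46.1 170.1] [-90.   -0.  -82.9] t 2.2
```

View pics/w_tr.png

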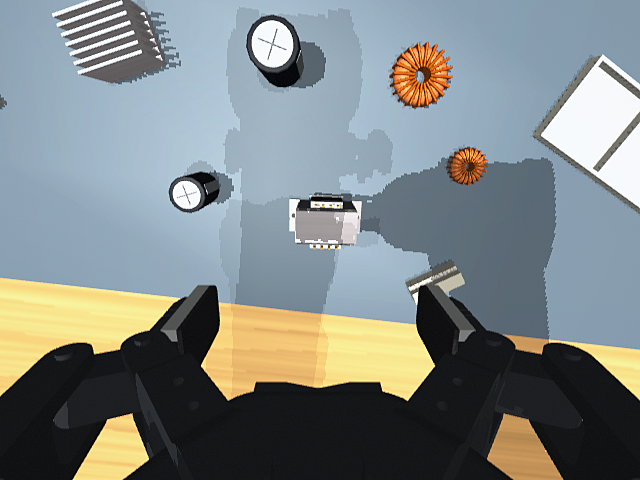

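The transformer sits at about (326,222), nearly square to the jaws. I'll zoom in to measure it.

Run:
```python
from h import *
a=cv2.imread('pics/w_tr.png')[180:265,270:385]
save('z_tr',cv2.resize(a,None,fx=6.5,fy=6.5,interpolation=cv2.INTER_NEAREST)[:,:,::-1])
```

```text
(no output)
```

View pics/z_tr.png

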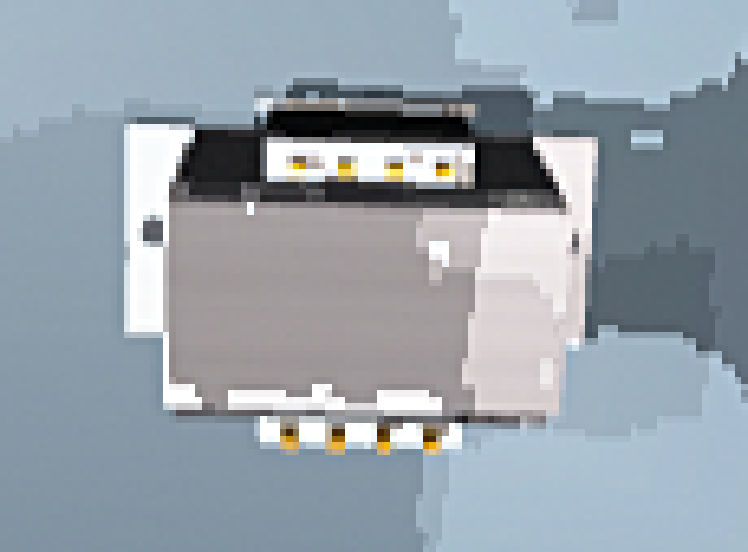

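```bash
cat >> h.py <<'E'
def wpts(n,zuv,off,sc,z):
    d=np.load('pics/'+n+'.npz'); uv=np.array(zuv,float)/sc+np.array(off)-0.5*0
    return onz('wrist',uv,z,(d['p'],d['r']))
E
python3 - <<'E'
from h import *
W=wpts('w_tr',[(168,205),(567,208),(563,415),(165,412)],(270,180),6.5,46)
print(W,W.mean(0)); 
for i,j in((0,1),(3,2)): d=W[j]-W[i]; print(np.hypot(*d[:2]),np.degrees(np.arctan2(d[1],d[0])))
for i,j in((0,3),(1,2)): d=W[j]-W[i]; print(np.hypot(*d[:2]),np.degrees(np.arctan2(d[1],d[0])))
F=wpts('w_tr',[(124,125),(597,138),(585,345),(124,335)],(270,180),6.5,4); print(F,F.mean(0))
E
```

```text
[[435.8 -27.7  46. ]
 [441.5 -76.2  46. ]
 [415.2 -79.9  46. ]
 [409.4 -30.2  46. ]] [425.5 -53.5  46. ]
48.860590233112546 -83.31171029062261
50.0499723399176 -83.3289728441921
26.550279916599276 -174.67714830929097
26.563654612954842 -172.11084201674726
[[437.4 -18.7   4. ]
 [443.8 -85.1   4. ]
 [413.6 -88.2   4. ]
 [406.9 -21.8   4. ]] [425.4 -53.5   4. ]
```

```bash
cat >> h.py <<'E'
def pick(x,y,psi,z,opening,strength,zup=150):
    bot.gripper_to(opening)
    bot.movep([x,y,90],[-90,0,psi])
    print('hit',bot.servo_line([x,y,z],speed=80,force_limit=12), bot.read_tool_pos(), bot.read_force())
    bot.gripper_to(0,strength); print('width',bot.read_gripper_width(),bot.read_force())
    p=bot.read_tool_pos(); bot.servo_line([p[0],p[1],zup],speed=120); bot.wait(0.2)
    print('lifted width',bot.read_gripper_width(),bot.read_force(),'t',bot.read_t())
E
python3 - <<'E'
from h import *
pick(425.4,-53.5,-83.3,27,72,45)
look('w_tr2')
E
```

```text
hit False [425.7 -53.5  27.4] [-0.  -0.5 -0.5]
width 49.331675814794266 [-1.   0.5  4.4]
lifted width 49.2183334732776 [ 0.2  1.2 -3.2] t 5.55
look w_tr2 [425.4 -53.4 149.4] [-90.1   0.  -83.3] t 5.6
```

View pics/w_tr2.png

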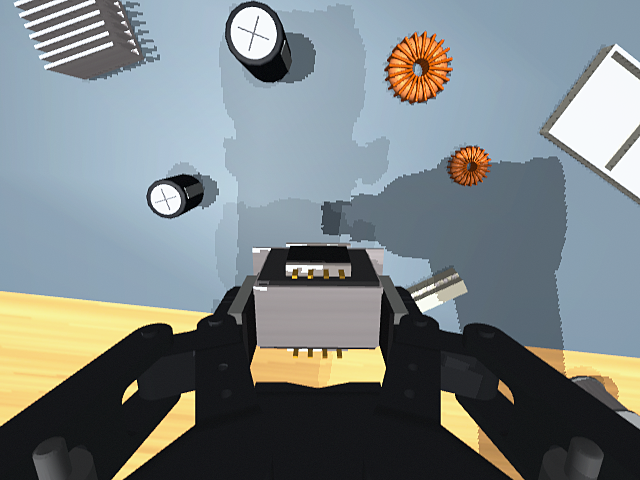

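The transformer is held square between the pads, with a width of 49.2 mm. Next I'll carry it to tray_two and look at the tray from above before lowering.

Run:
```python
from h import *
goto(493.5,294.6,170,45.9); look('w_t2')
```

```text
goto 493.5 294.6 170 psi 45.9 travel 75 j7 -15
look w_t2 [493.8 293.2 169.5] [-90.    0.1  45.7] t 6.9833
```

View pics/w_t2.png

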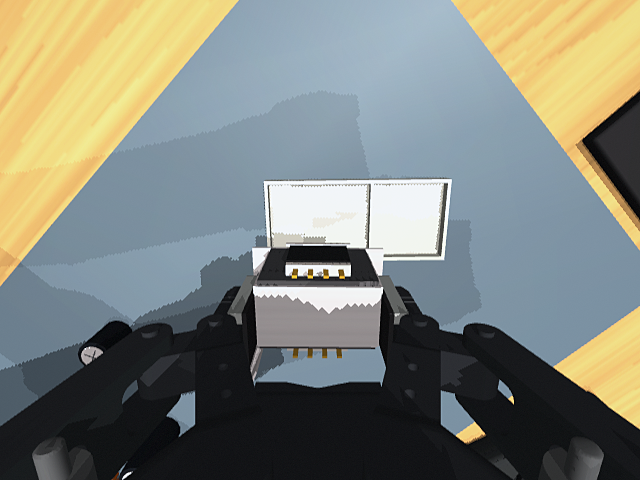

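Run:
```python
from h import *
a=cv2.imread('pics/w_t2.png')[165:275,250:465]
save('z_t2',cv2.resize(a,None,fx=3.7,fy=3.7,interpolation=cv2.INTER_NEAREST)[:,:,::-1])
W=wpts('w_t2',[(264,181),(452,178.5),(447,260)],(0,0),1,14); print(W)
c=(W[0]+W[2])/2; print('centre',c)
d=W[1]-W[0]; print(np.hypot(*d[:2]),np.degrees(np.arctan2(d[1],d[0]))); d=W[1]-W[2]; print(np.hypot(*d[:2]),np.degrees(np.arctan2(d[1],d[0])))
```

```text
[[436.7 282.8  14. ]
 [549.1 401.2  14. ]
 [605.4 351.3  14. ]]
centre [521.1 317.   14. ]
163.27822270305185 46.49338130395923
75.23496798366669 138.4316723050874
```

View pics/z_t2.png

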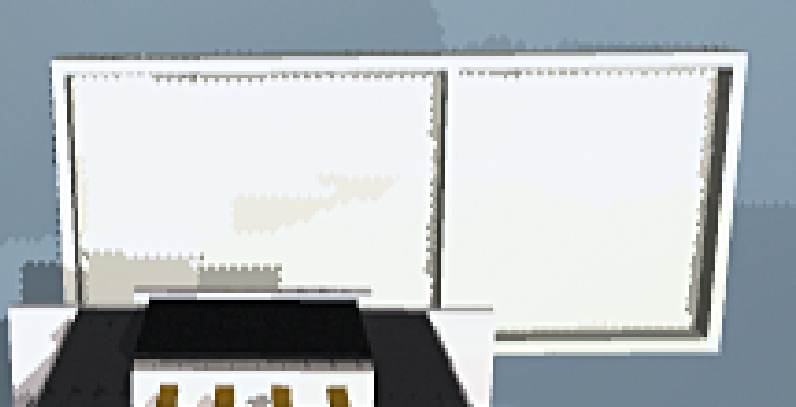

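```bash
cat >> h.py <<'E'
def place(x,y,psi,z,width,extra=8,fl=3,zup=150):
    """z: expected TCP height at contact"""
    bot.movep([x,y,100],[-90,0,psi]); 
    bot.servo_line([x,y,z+6],speed=80); bot.wait(0.3); f0=bot.read_force()
    h=bot.servo_line([x,y,z-2.5],speed=12,force_limit=fl)
    p=bot.read_tool_pos(); print('contact',h,p,'expected z',z,bot.read_force()-f0)
    bot.gripper_to(width+extra); print('opened',bot.read_gripper_width(),bot.read_force())
    bot.wait(0.2)
    p=bot.read_tool_pos(); bot.servo_line([p[0],p[1],zup],speed=100); print('t',bot.read_t())
E
python3 - <<'E'
from h import *
place(498.0,292.7,46.5,30.4,49.3)
look('w_t2b')
E
```

```text
contact True [498.  292.7  30.8] expected z 30.4 [ 0.  -1.4  7.6]
opened 57.68526553921718 [-0.5  0.  -0.5]
t 10.9167
look w_t2b [497.  291.7 149.3] [-90.    0.2  46.5] t 10.9667
```

View pics/w_t2b.png

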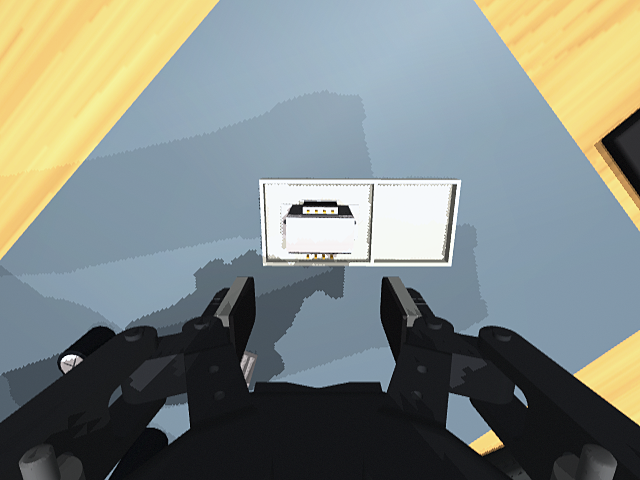

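The transformer is in the wide compartment and standing flat. The tall capacitor is next.

Run:
```python
from h import *
bot.gripper_to(70)
goto(546.7,0.3,180,-43.5); im,p=look('w_tc')
g=im.min(axis=2); g=g.astype(int)
m=((g>150)).astype(np.uint8)*255
# expected top px
cs,_=cv2.findContours(m,cv2.RETR_EXTERNAL,cv2.CHAIN_APPROX_NONE)
for k in cs:
    A=cv2.contourArea(k)
    if 300<A<6000:
        W=onz('wrist',k.reshape(-1,2),64,p)[:,:2].astype(np.float32)
        c,r=cv2.minEnclosingCircle(W); print(A,k.reshape(-1,2).mean(0),np.array(c),r)
```

```text
goto 546.7 0.3 180 psi -43.5 travel 48 j7 -63
look w_tc [546.6   1.9 180. ] [-90.    0.  -43.3] t 12.4417
602.5 [519.  466.8] [ 518.7 -307.3] 24.75043487548828
1491.0 [489.6 436.7] [ 529.2 -258.3] 31.041105270385742
3366.0 [342.7 339.2] [497.7 -77.6] 52.892333984375
460.5 [180.7 259.2] [449.9  59.4] 10.457366943359375
2138.0 [ 59.3 297.3] [366.3 104. ] 68.20844268798828
876.5 [321.8 231.7] [547.8  -1.3] 13.857545852661133
329.5 [ 75.1 275.3] [377.3 105.7] 73.96316528320312
909.0 [628.9 125.3] [ 768.1 -100.8] 25.164705276489258
897.0 [374.   53.5] [659.9  66.1] 11.362444877624512
2739.0 [41.8 38.6] [501.1 233.6] 32.21342468261719
```

View pics/w_tc.png

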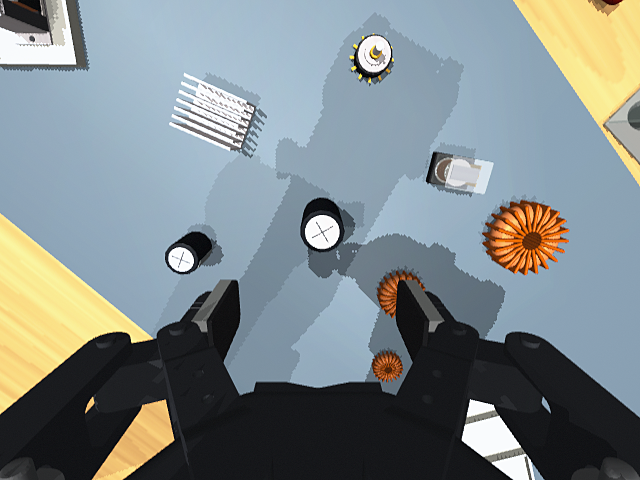

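Run:
```python
from h import *
pick(547.8,-1.3,-43.5,32,70,30)
look('w_tc2')
c=np.array([521.1,317.0])+46.5*np.array([np.cos(np.radians(46.5)),np.sin(np.radians(46.5))]); print(c)
goto(c[0],c[1],150,-43.5); look('w_tc3')
```

```text
hit False [548.   -1.1  32.2] [ 0.5 -0.2  0.1]
width 34.75827775056566 [-1.4  0.2  4.9]
lifted width 34.391613722112815 [ 0.5  0.3 -0.5] t 15.725
look w_tc2 [547.8  -1.3 149.3] [-90.    0.1 -43.5] t 15.775
[553.1 350.7]
goto 553.1084877697596 350.72990825207137 150 psi -43.5 travel 34 j7 -98
look w_tc3 [554.2 348.6 149.8] [-90.   -0.1 -43.6] t 17.15
```

View pics/w_tc2.png

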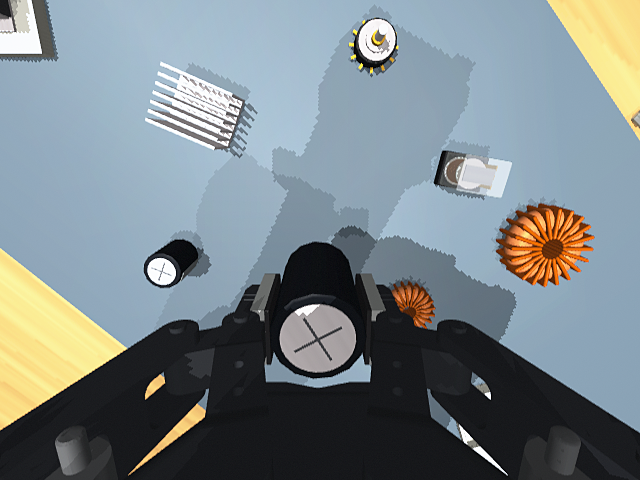

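View pics/w_tc3.png

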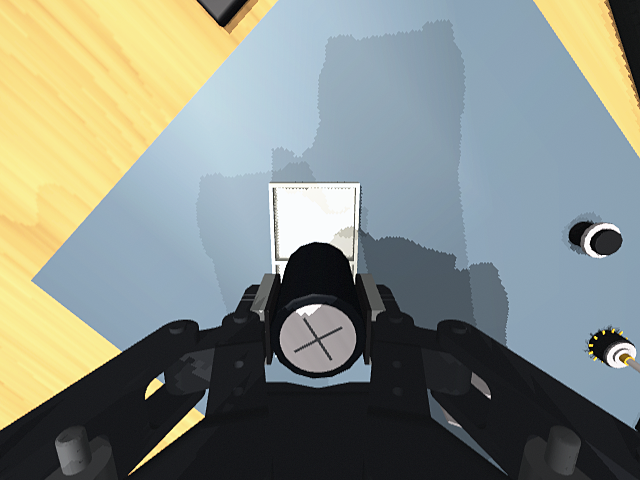

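Run:
```python
from h import *
W=wpts('w_tc3',[(270,183),(361,184)],(0,0),1,14); print(W); u=np.array([np.cos(np.radians(46.5)),np.sin(np.radians(46.5))]); print('end along x vs 81.5', (W[:,:2]-[521.1,317.0])@u, 'y', (W[:,:2]-[521.1,317.0])@np.array([-u[1],u[0]]))
place(553.1,350.7,-43.5,35.2,34.6)
goto(521,317,190,46.5); look('w_t2c')
```

```text
[[549.8 399.6  14. ]
 [602.7 348.   14. ]]
end along x vs 81.5 [79.7 78.7] y [ 36.  -37.9]
contact True [553.1 350.7  35.6] expected z 35.2 [-0.2 -0.   7.6]
opened 42.84314658711945 [-0.8 -0.5 -1. ]
t 20.9167
goto 521 317 190 psi 46.5 travel 81 j7 -16
look w_t2c [521.  316.9 189.7] [-90.    0.   46.4] t 22.25
```

View pics/w_t2c.png

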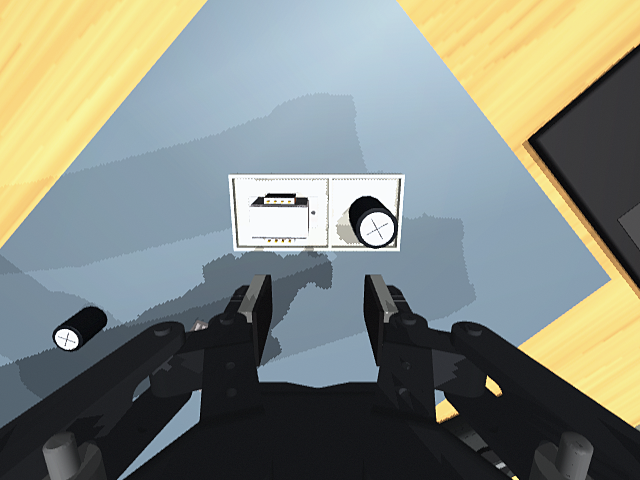

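Both tray_two parts stand upright in their compartments. The heat sink comes next.

Run:
```python
from h import *
bot.gripper_to(66)
goto(543.8,124,170,23.9); look('w_hs')
a=cv2.imread('pics/w_hs.png')[170:280,250:400]
save('z_hs',cv2.resize(a,None,fx=5,fy=5,interpolation=cv2.INTER_NEAREST)[:,:,::-1])
```

```text
goto 543.8 124 170 psi 23.9 travel 19 j7 -19
look w_hs [543.9 124.9 170.4] [-90.   -0.1  24. ] t 23.4583
```

View pics/w_hs.png

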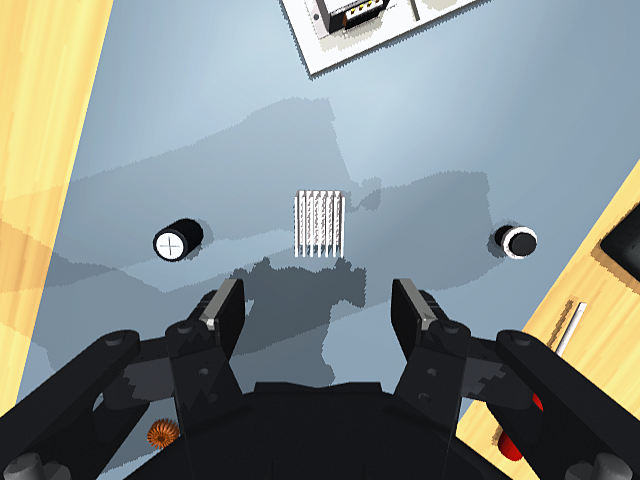

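View pics/z_hs.png

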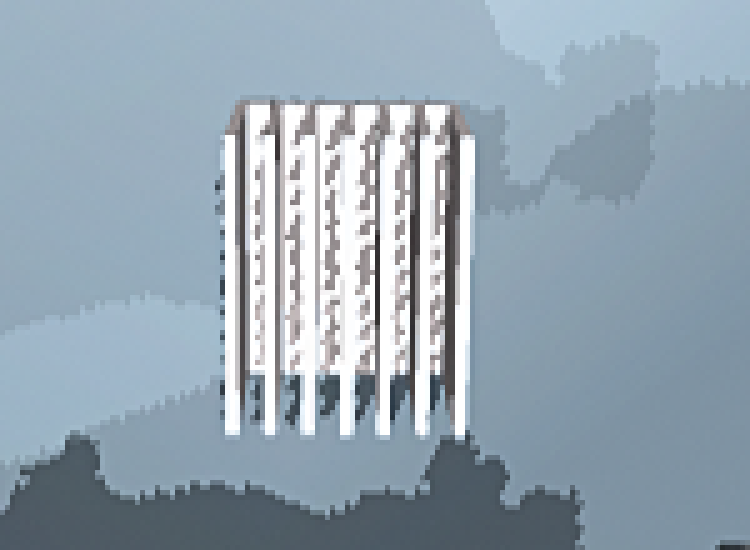

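```bash
cat > rect.py <<'E'
from h import *
def rep(n,pts,off,sc,z):
    W=wpts(n,pts,off,sc,z); print('centre',W.mean(0))
    for i,j in((0,1),(3,2),(0,3),(1,2)): d=W[j]-W[i]; print('%.1f ang %.1f'%(np.hypot(*d[:2]),np.degrees(np.arctan2(d[1],d[0]))))
    return W
E
python3 - <<'E'
from rect import *
rep('w_hs',[(225,137),(475,137),(467,436),(226,436)],(250,170),5,42)
E
```

```text
centre [545.8 124.1  42. ]
40.0 ang 24.0
40.5 ang 23.9
50.7 ang -66.9
50.7 ang -66.3
```

Run:
```python
from h import *
pick(545.8,124.1,23.7,25,62,35)
look('w_hs2')
a=np.radians(65.2); c=np.array([507.5,-331.2])-63*np.array([np.cos(a),np.sin(a)]); print(c)
goto(c[0],c[1],190,65.2+90); look('w_t3')
```

```text
hit False [546.1 124.4  25.3] [0.7 0.3 0.3]
width 39.365757164424096 [-0.2 -0.4  4.1]
lifted width 38.990093998234116 [-0.2 -0.  -0.9] t 26.775
look w_hs2 [545.9 124.2 149.4] [-90.    0.1  23.7] t 26.825
[ 481.1 -388.4]
goto 481.0745188058908 -388.3899811475732 190 psi -24.80000000000001 travel 44 j7 -10
look w_t3 [ 482.1 -386.7  190.1] [-90.   -0.  -24.6] t 28.75
```

View pics/w_hs2.png

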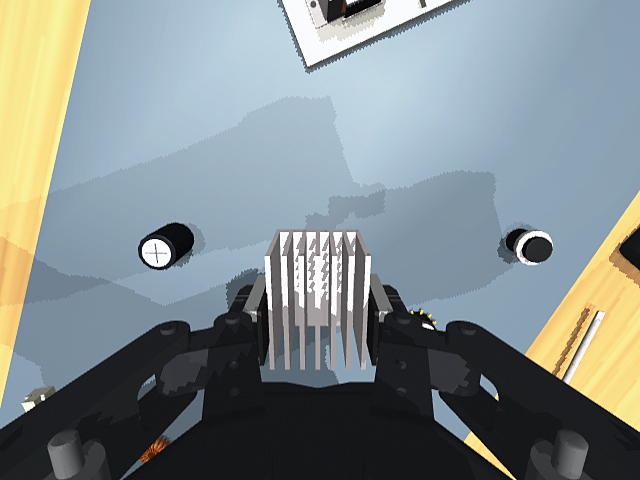

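View pics/w_t3.png

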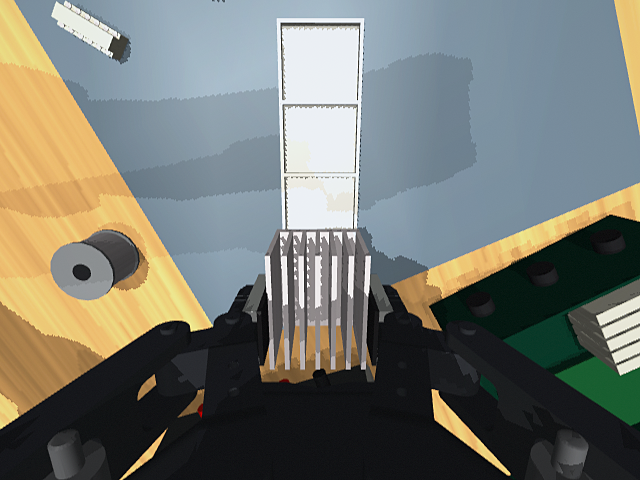

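Run:
```python
from h import *
a=cv2.imread('pics/w_t3.png')[5:230,250:390]
save('z_t3',cv2.resize(a,None,fx=2.6,fy=2.6,interpolation=cv2.INTER_NEAREST)[:,:,::-1])
W=wpts('w_t3',[(277,18),(366,19),(279,105),(362,105),(281,175),(359,175)],(0,0),1,14); print(W)
M=(W[::2]+W[1::2])/2; print('mids',M, 'widths',np.linalg.norm(W[1::2]-W[::2],axis=1)); d=M[0]-M[2]; print(np.degrees(np.arctan2(d[1],d[0])),np.linalg.norm(M-M[0],axis=1))
for s in (0,2,4): d=W[s]-W[s+1]; print(np.degrees(np.arctan2(d[1],d[0])))
```

```text
[[ 520.3 -223.1   14. ]
 [ 586.7 -254.3   14. ]
 [ 491.9 -284.    14. ]
 [ 558.2 -314.4   14. ]
 [ 466.5 -339.3   14. ]
 [ 532.2 -369.5   14. ]]
mids [[ 553.5 -238.7   14. ]
 [ 525.  -299.2   14. ]
 [ 499.4 -354.4   14. ]] widths [73.4 72.9 72.3]
64.9260343279038 [  0.   66.9 127.7]
154.812458459563
155.37280657806525
155.36719740462206
```

View pics/z_t3.png

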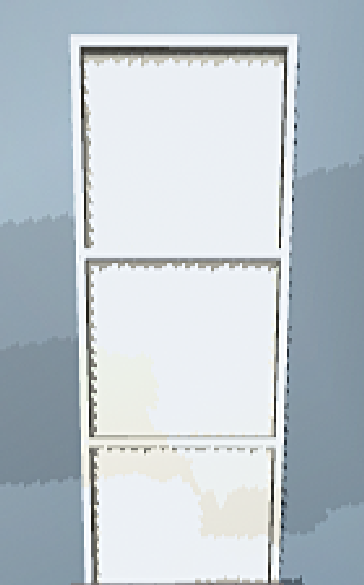

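Run:
```python
from h import *
place(482.5,-389.6,-24.9,28.3,39.2)
look('w_t3b')
```

```text
contact True [ 482.4 -389.6   28.6] expected z 28.3 [-2.   0.4  6.7]
opened 47.228810685230265 [-0.8 -0.   0.3]
t 32.8083
look w_t3b [ 481.5 -389.1  149.2] [-90.    0.2 -24.9] t 32.8583
```

View pics/w_t3b.png

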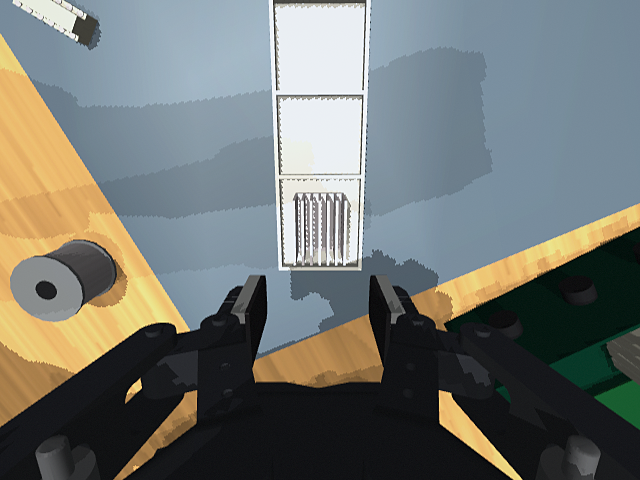

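The heat sink is in the wide end. Now the relay.

Run:
```python
from h import *
bot.gripper_to(60)
goto(660.2,-48.4,170,35.9); look('w_re')
a=cv2.imread('pics/w_re.png')[170:280,250:400]
save('z_re',cv2.resize(a,None,fx=5,fy=5,interpolation=cv2.INTER_NEAREST)[:,:,::-1])
```

```text
goto 660.2 -48.4 170 psi 35.9 travel 29 j7 9
look w_re [660.1 -50.8 169.7] [-90.    0.1  35.7] t 34.625
```

View pics/w_re.png

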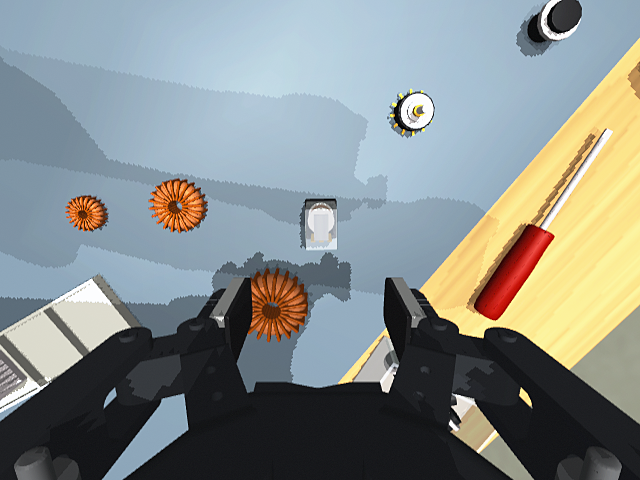

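View pics/z_re.png

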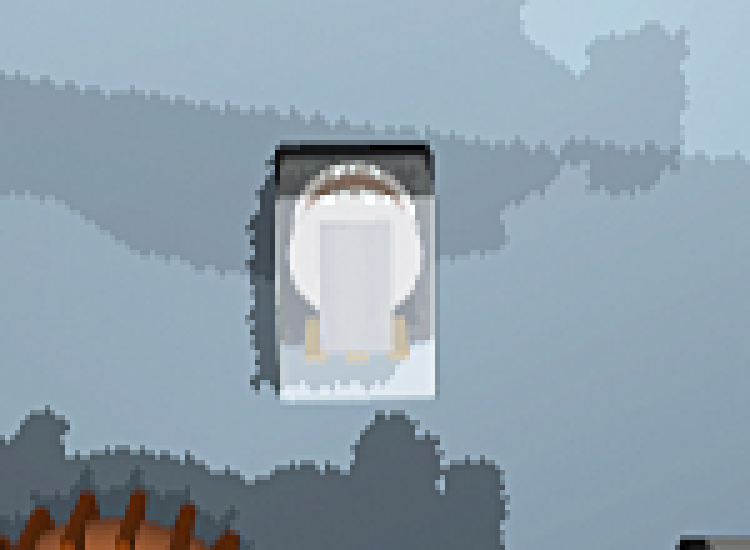

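Run:
```python
from rect import *
W=rep('w_re',[(274,195),(437,195),(437,400),(279,400)],(250,170),5,48)
W=rep('w_re',[(276,145),(432,145),(432,146),(276,146)],(250,170),5,10)
C=wpts('w_re',[(275,304)],(0,0),1,15); print(C)
```

```text
centre [662.8 -50.4  48. ]
25.6 ang 35.7
25.7 ang 35.7
34.0 ang -53.5
34.0 ang -53.4
centre [652.  -35.7  10. ]
27.9 ang 35.7
27.9 ang 35.7
0.2 ang -54.9
0.2 ang -53.4
[[ 675.5 -143.5   15. ]]
```

Run:
```python
from h import *
pick(662.8,-50.4,36,29,56,28)
look('w_re2')
goto(512.4,-325.2,170,-24.9); look('w_t3c')
```

```text
hit False [663.1 -50.2  29.4] [-0.1  0.1  0.4]
width 27.410576785434305 [-1.   0.5  3.9]
lifted width 27.766575997055355 [-0.3  0.6 -1. ] t 37.8917
look w_re2 [662.9 -50.4 149.3] [-90.   0.  36.] t 37.9417
goto 512.4 -325.2 170 psi -24.9 travel 27 j7 -19
look w_t3c [ 513.6 -323.4  170.2] [-89.9  -0.  -24.7] t 39.1917
```

View pics/w_re2.png

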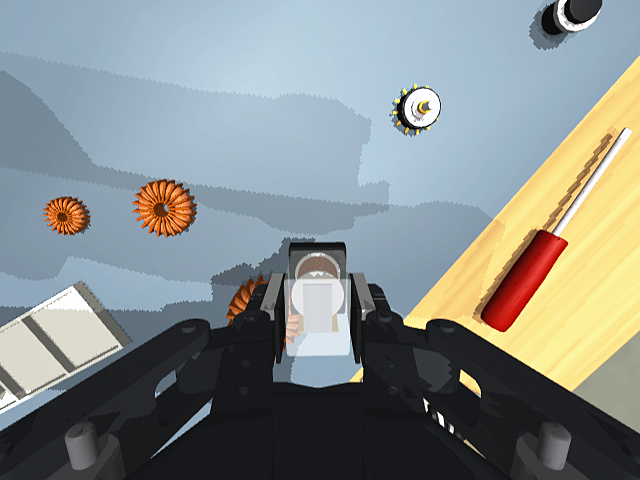

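View pics/w_t3c.png

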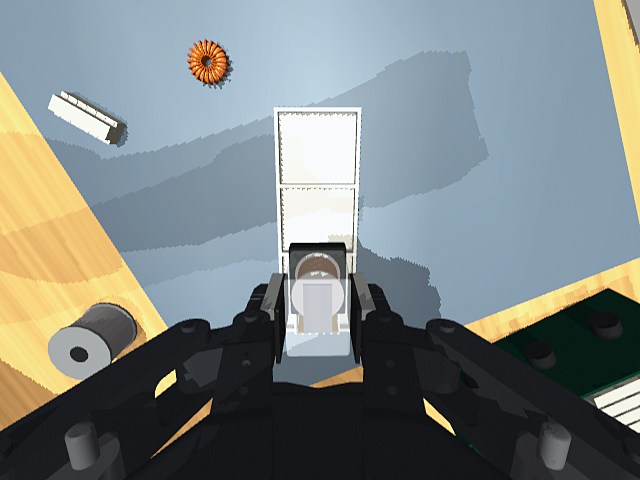

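Run:
```python
from h import *
W=wpts('w_t3c',[(274,107.5),(362,108.5)],(0,0),1,14); m=W.mean(0); a=np.radians(65.1); print('far end',m,'centre',m[:2]-104*np.array([np.cos(a),np.sin(a)]))
place(512.4,-325.2,-24.9,32.4,27.8)
bot.gripper_to(56)
goto(436,61.5,160,-24.9); im,p=look('w_sc')
g=im.min(axis=2); m=((g>150)).astype(np.uint8)*255
cs,_=cv2.findContours(m,cv2.RETR_EXTERNAL,cv2.CHAIN_APPROX_NONE)
for k in cs:
    A=cv2.contourArea(k)
    if 200<A<6000:
        W=onz('wrist',k.reshape(-1,2),42,p)[:,:2].astype(np.float32)
        c,r=cv2.minEnclosingCircle(W)
        if r<20: print(A,k.reshape(-1,2).mean(0),np.array(c),r)
```

```text
far end [ 552.9 -238.8   14. ] centre [ 509.1 -333.1]
contact True [ 512.4 -325.2   32.6] expected z 32.4 [0.7 0.2 4.6]
opened 35.9614242270978 [ 0.  -0.1 -1.2]
t 43.0917
goto 436 61.5 160 psi -24.9 travel 40 j7 -60
look w_sc [436.6  60.6 160. ] [-90.  -0. -25.] t 44.9417
235.5 [505.3 458.9] [ 508.4 -224.9] 17.225086212158203
574.0 [319.5 229.1] [437.9  59.8] 11.308544158935547
728.0 [594.2  86.9] [656.7  72.4] 12.380733489990234
```

View pics/w_sc.png

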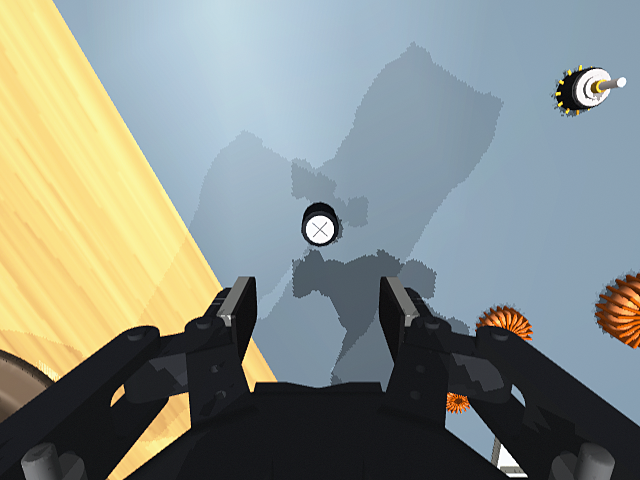

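The only short can is at pixel (320,229), which works out to (437.9, 59.8).

Run:
```python
from h import *
pick(437.9,59.8,-24.9,25,54,25)
look('w_sc2')
goto(538.9,-268.3,160,-24.9); look('w_t3d')
```

```text
hit False [438.2  60.   25.3] [-0.   0.5 -0.4]
width 29.034723812657905 [-1.   0.3  6.7]
lifted width 29.611850320410202 [-0.2 -0.  -0.1] t 48.225
look w_sc2 [437.9  59.9 149.5] [-90.    0.1 -24.9] t 48.275
goto 538.9 -268.3 160 psi -24.9 travel 34 j7 -27
look w_t3d [ 539.2 -266.1  160.2] [-89.9   0.  -24.7] t 49.6167
```

View pics/w_t3d.png

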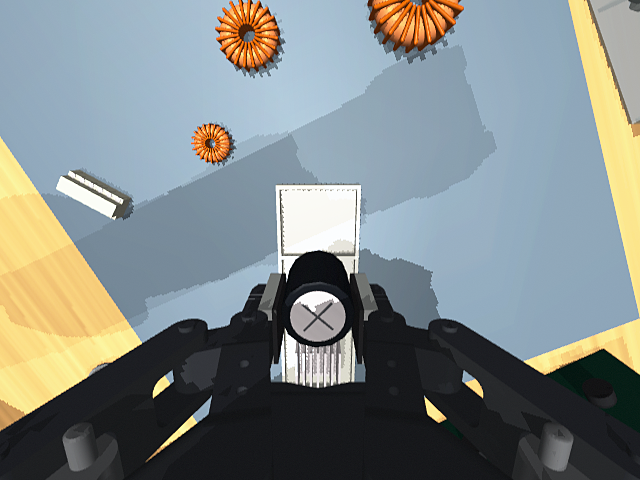

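Run:
```python
from h import *
W=wpts('w_t3d',[(276,185),(361,185.5)],(0,0),1,14); m=W.mean(0); a=np.radians(65.1); print('far end',m,'centre',m[:2]-104*np.array([np.cos(a),np.sin(a)]))
place(538.9,-268.3,-24.9,28.3,29.6)
goto(480,-310,260,-24.9); look('w_t3e')
bot.move_j([61.925,23.554,-0.728,91.456,0.321,64.991,-4.71])
save('topF',bot.capture('top')); save('sceneF',bot.capture('scene')); print(bot.read_t())
a=cv2.imread('pics/topF.png')[90:330,80:600]
save('topFz',cv2.resize(a,None,fx=1.5,fy=1.5,interpolation=cv2.INTER_CUBIC)[:,:,::-1])
```

```text
far end [ 552.8 -238.2   14. ] centre [ 509.  -332.6]
contact True [ 538.9 -268.3   28.6] expected z 28.3 [-0.1  1.8  5.8]
opened 37.89680678103281 [ 0.2  0.1 -0.3]
t 53.575
goto 480 -310 260 psi -24.9 travel 11 j7 -16
look w_t3e [ 479.6 -310.3  260. ] [-90.  -0. -25.] t 54.2167
55.6167
```

View pics/w_t3e.png

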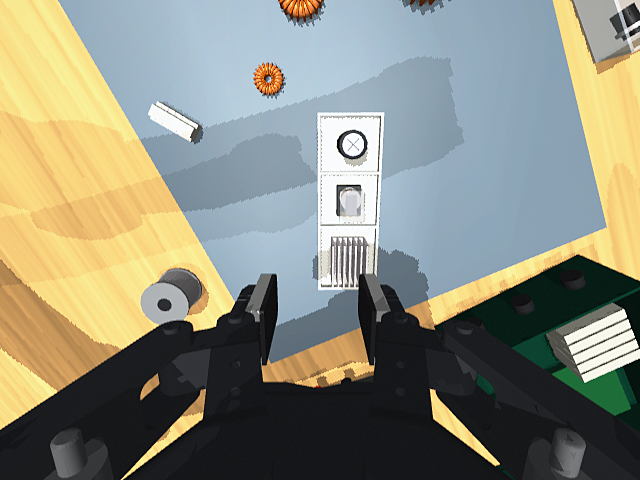

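View pics/topFz.png

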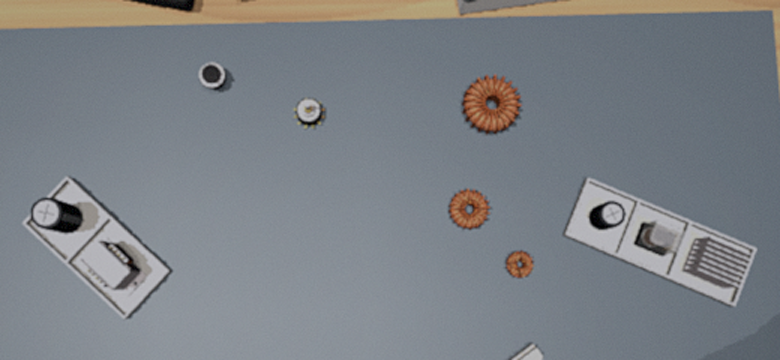

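View pics/sceneF.png

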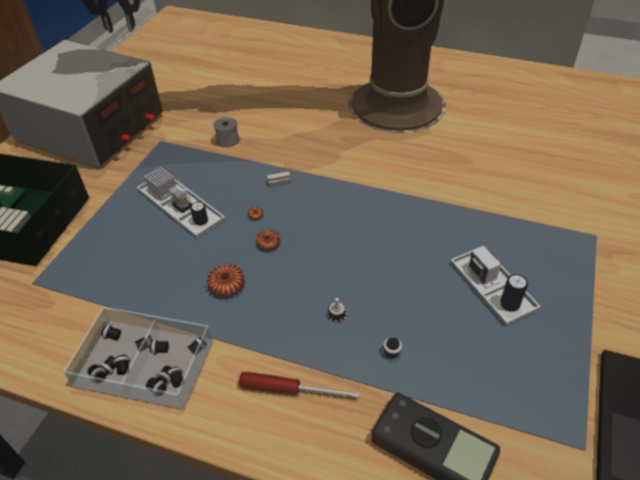

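All five parts stand in their compartments. Before handing in, I'll check that the choke and switch haven't moved.

Run:
```python
from h import *
a=cv2.imread('pics/scene0.png').astype(int);b=cv2.imread('pics/sceneF.png').astype(int)
for n,(x,y) in dict(choke=(268,240),switch=(337,310),big=(225,281),small=(256,213),pot=(392,347)).items():
    print(n,np.abs(a-b)[y-14:y+14,x-14:x+14].mean())
print(bot.read_tool_pos(),bot.read_qd())
bot.sign_off(); print(bot.read_t())
```

```text
choke 0.9608843537414966
switch 1.2814625850340136
big 0.9800170068027211
small 0.905187074829932
pot 1.1488095238095237
[ 257.7 -569.1  238.8] [ 0.2 -0.2  0.4 -0.1  0.1 -0.   0. ]
the job is handed in; nothing more can be done
the job is handed in; nothing more can be done
```

Both kits are made up, in the order asked, and the job is handed in. My last clock reading was 55.6 s, against the 138 s limit.

- **tray_two:** the transformer is in the wide compartment and the tall capacitor in the narrow one.
- **tray_three:** the heat sink is in the wide end, the relay in the middle and the short capacitor in the other end.
- **Placing:** each part was lowered slowly until it touched the floor. Contact came within 0.4 mm of the expected height, with at most about 8 N.
- **Last checks:** the final scene, top and wrist pictures show all five parts upright inside their compartments. The choke, the rotary switch and the look-alikes show no change from the first scene picture beyond image noise. The arm was back at its start pose, clear of everything.
- **Disagreements:**
  - The top camera put the transformer about 8 mm from where the wrist camera did, because its outline took in one foot. It put the two trays about 3 to 5 mm off.
  - I used the wrist camera figures for all grasps and placings.
  - One mat corner also differed by about 29 mm between the scene and top cameras. I didn't resolve that or use the corner.

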